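# Used battery through the return-box flap

## Robot

A 6-joint arm with a two-finger parallel gripper is mounted at the origin on the work surface. World frame = base frame: x ahead of the robot, y to its left, z up, the work surface at z = 0. Lengths are in m, angles in rad, forces in N, time in s.
With the tool pointing down it reaches from about 0.35 to 0.975 m from the base axis. Payload 4.9 kg.
Tool frame: the origin (TCP) lies midway between the tips of the shut fingers; the grasp point (between the pads) lies 19 mm behind it; x points along the fingers, y is the direction in which the jaws open and shut, and the axes are right-handed (so a half turn about x gives the same grasp; the last joint's range is limited). The gripper opens to 85 mm and grips with 20 to 120 N. Pads are 22 mm wide; open, the fingers measure 114 mm over their backs; the gripper's body (76 mm by 85 mm) begins 54 mm behind the grasp point. The pads swing forward as they close: fully open they stand 13 mm farther back than shut.
Start: joints at [-1.29, 0.053, 1.613, -0, 1.476, -0.119], TCP at [0.243, -0.576, 0.231] pointing down, gripper open.
Joint ranges: [-3.01, 3.01], [-1.01, 2.22], [0.06, 2.58], [-1.02, 4.17], [0.09, 2.62], [-3.14, 3.14]. Speed limits (rad/s): [2.57, 2.57, 3.14, 3.14, 3.14, 3.14].

## Interface

Orientations are given as a unit quaternion [w, x, y, z].
In Python, from plant import manip gives the robot as it stands.
- The arm moves only by the tool send_rows, never from a script. Its argument "motion" is a list that holds one entry, the list of rows, each a list of 6 numbers: the shift along the world's x, y, z in cm, then the turn, a rotation vector about the world's x, y, z in rad. A call has 1 to 12 rows; each row shifts and turns the commanded pose from where the row before left it; what a row does not reach is not made up. A row lasts 1/12 s, in which the tool goes at most 41.7 mm and 7.16 degrees, less where a joint would pass 70% of its speed; a pose out of reach is approached as far as the arm can. A call with a gripper value outside its range is refused whole. "fingers" is the closure, from 0 (fully open) to 1 (shut), set as the call begins (left out, the last holds). The fingers move at their own pace and stop on an object; the grip force is fixed at half the most. Time passes only in rows, so rows that do not move let the fingers close. It gives the time, the measured TCP pose, the force and the opening at its end, in the units of the state.
- manip.state(): the state, without advancing time (a new reading comes with each control period).
- manip.grab_frame(name): name is "scene" or "top"; returns the picture (384x512x3 uint8, red, green, blue); there is no depth.
- manip.calibration(name): a dict with "mtx" (3x3 intrinsics, pixels), "cam_to_world" (4x4, takes a point from camera to world coordinates). Camera axes: x right, y up, looking along -z (the intrinsics and any distortion apply to the point x, -y, -z); pixel columns grow to the right and rows downward; lengths in m; the calibration is good to about 2 mm. A picture is of the moment at which its call begins. calibration takes no time and is no camera call.
- manip.job_done(): hands the job in, once; it reports no verdict.
Trained networks look in the newest picture that a camera, given by its name, has taken for a name from the list of things; names that differ only in an ending like _2 or _b are one class to them, and where a whole thing is asked for, a point or a joint stands for the part that bears it (a point fixed in the world has none). Each returns a list of dicts, best first, with "confidence" (0 to 1); they miss things now and then, are a little off and sometimes report something else, mostly with a low value. They report only what shows in the picture. A call takes as long as a camera call.
- manip.boxes_of(query, camera): "centre" ([x, y, z] in m, in the coordinates of the camera as it stood for that picture, good to about 4 mm: the middle of the surface that is visible of it).
- manip.trace(query, camera): "region" (384x512 bool, what is visible of it).
- manip.landmark_of(query, camera): "centre" ([x, y, z] in m, in the coordinates of the camera as it stood for that picture, good to about 4 mm: a listed point, or the origin of a listed thing).
The state is a dict: "time": time; "joint_pos": joint angles; "joint_vel": joint speeds; "joint_efforts": joint torques, N m; "tool_pos": TCP position; "tool_rot": TCP orientation; "contact_force": force on the tool from outside, world axes, zero at the start; "ft_torque": the same for the moment, N m; "gripper_width": opening from 0.0 (shut) to 1.0 (fully open).
Only numpy, scipy, OpenCV 4.12 (cv2) and the standard library are available. Lean on these libraries where they do the work, as an engineer would, in place of code of your own. Each camera call takes 0.05 s, during which the arm holds its last target.

## Task

A customer's used block battery lies on the sill of the battery return box. Press the box's sprung flap down with one finger and keep it down while the other finger pushes the battery off the sill into the box, then take the hand away so that the flap closes. Only push the battery: do not pick it up or shove it onto the shut flap, and leave the thread reel on the sill and the other wares where they are.

Things in the scene. Friction and masses are not known exactly. Their poses are not given: they have to be found in the camera images.
- return_box: Battery return box fixed to the counter: clear body, grey lid, 149 (x) x 220 (y) x 120 mm high. Origin: centre of its underside, z up; its +x points back to the robot, within 0.45 rad. Its flat lid (top at z = 120, no rims) has from +x to -x: the put-down sill (robot's side, x = +74.5 to +19.5 mm, full width), the flap (x = +18 to -66.5, y = -90 to +90), an 8 mm hinge bar. All are flush.
- sill_edge (a point): Middle of the sill's inner edge, at the opening, on the lid's top (box frame x = 19.5, y = 0, z = 120 mm). The battery goes over this edge towards the box's -x, away from the robot. The lid is 6 mm thick; below it the box is hollow down to its floor at z = 6 mm, with a few old cells (up to 40 mm high) on the floor.
- flap_angle (a joint): Flap angle (rad): 0 shut, flush with the lid; grows as its free edge, next to the sill, swings down into the box; stop at 1.35. A spring shuts it: 0.085 N m when shut, 0.18 at the stop (about 0.8 N starts it near the free edge; 3 to 6 N hold it well down nearer the hinge). The battery's weight does not open it.
- flap: The steel flap: 85 mm from hinge to free edge, 180 mm wide, 4 mm thick. Origin: middle of its hinge line, on its upper face (box frame x = -66.5, y = 0, z = 120 mm); its x runs along the plate to the free edge. Pressed 25 to 30 mm below the lid at 60 to 65 mm from the sill edge, it is open about 0.9 rad and leaves a gap of some 30 mm at the sill edge, enough for the battery.
- flap_lip (a point): Middle of the flap's free edge, on its upper face, 84 mm from the hinge line; moves with the flap.
- battery: Used block battery, black with a steel band round one end and two snap terminals on that end, 26.5 (x) x 48 (y, long axis) x 17.5 mm high as it lies on the sill, about 46 g. Origin: centre of its underside, z up. It lies with its long side roughly along the sill edge (within 0.2 rad), 2 to 13 mm back from the edge, left or right of the box's middle.
- thread_reel: Bystander standing on the sill beside the battery: wooden thread reel, 26 mm across, 34 mm high. Origin: centre of its underside.
- button_jar: Bystander on the counter just beside the box: closed glass jar with a metal cap, 66 mm across, 85 mm high. Origin: centre of its underside.
- darning_mushroom: Bystander on the counter on the box's other side: wooden darning mushroom, cap 68 mm across on top, 100 mm high. Origin: centre of its underside.
- clothes_brush: Bystander lying on the counter beyond the box: brush about 190 mm long.
- screwdriver: Bystander lying on the counter beyond the box: screwdriver about 190 mm long.
- yarn_cone: Bystander on the counter: cone of yarn, 64 mm across, 112 mm high. Origin: centre of its underside.
- nail_brush: Bystander lying on the counter: nail brush, 22 x 75 x 22 mm.

How it is judged:
On the way, in this order (a step that is already met when the one before it is completed fails the run):
1. a finger presses the flap well down while the battery still lies on the sill (value of joint flap_angle above 0.3 rad and contact force between the fingers and flap above 0.3 N and z of battery in the frame of return_box above 0.116 m and x of battery in the frame of return_box above 0.0195 m), for 0.1 s.
2. the battery has dropped into the box while a finger still holds the flap down (z of battery in the frame of return_box below 0.08 m and contact force between the fingers and flap above 0.3 N and value of joint flap_angle above 0.3 rad), for 0.1 s.
At the end, for the whole second after the job is handed in: The battery lies at rest inside the box, below the flap; the flap is shut (within 0.06 rad); the thread reel and every other ware is within 15 mm of where it started (z of battery in the frame of return_box between 0 and 0.075 m and x of battery in the frame of return_box between -0.0745 and 0.0745 m and y of battery in the frame of return_box between -0.11 and 0.11 m and linear speed of battery below 0.02 m/s and value of joint flap_angle below 0.06 rad and distance of each of thread_reel, button_jar, darning_mushroom, clothes_brush, screwdriver, yarn_cone, nail_brush from where it was at the start of the episode below 0.015 m); the robot touches nothing.
It fails at once if the battery is lifted more than 8 mm off the sill (z of battery in the frame of return_box above 0.128 m).
It fails at once if the battery is pushed onto the shut flap (x of battery in the frame of return_box below 0.0145 m and z of battery in the frame of return_box above 0.112 m and value of joint flap_angle below 0.2 rad).
It fails at once if the thread reel on the sill is moved more than 15 mm (distance of thread_reel from where it was at the start of the episode above 0.015 m).
It fails at once if another ware is moved more than 15 mm (distance of any of button_jar, darning_mushroom, clothes_brush, screwdriver, yarn_cone, nail_brush from where it was at the start of the episode above 0.015 m).
It also fails if it takes over 35 s, if anything falls off the work surface, if the arm or the gripper's body presses on something with over 40 N, if the wrist force passes 120 N, or if a joint passes its speed limit or range.

## Working session

There is one attempt and no reset: what is moved stays moved. The work goes in short steps, Python scripts to look and compute and a tool call to move; the robot and the scene stay as the last step left them, time stands still between calls to the robot, and variables do not carry over. Pictures are saved under pics/ and viewed, and the job is handed in when it is done.

Besides the shell and the picture viewer there is one more tool, called after "Emit:" by a JSON object that holds its "method" and its "body", one argument or row to a line. send_rows: Moves the arm, as the interface text tells. Its arguments: {"type":"object","properties":{"motion":{"type":"array","items":{"type":"array","items":{"type":"array","items":{"type":"number"}}}},"fingers":{"type":"number"}},"required":["motion"]}

```bash
mkdir -p pics; ls; cat > h.py <<'E'
import numpy as np, cv2
from plant import manip
from scipy.spatial.transform import Rotation as R
def w(cam,p):
    T=np.array(manip.calibration(cam)["cam_to_world"]); return T[:3,:3]@np.array(p)+T[:3,3]
def snap(cam,name):
    im=np.array(manip.grab_frame(cam)); cv2.imwrite('pics/'+name+'.png',im[:,:,::-1]); return im
def ray(cam,u,v,z):
    c=manip.calibration(cam);K=np.array(c["mtx"]);T=np.array(c["cam_to_world"])
    d=np.linalg.inv(K)@[u,v,1]; d=T[:3,:3]@(d*[1,-1,-1]); o=T[:3,3]
    return o+d*(z-o[2])/d[2]
def proj(cam,p):
    c=manip.calibration(cam);K=np.array(c["mtx"]);T=np.array(c["cam_to_world"])
    q=T[:3,:3].T@(np.array(p)-T[:3,3]); q=q*[1,-1,-1]; q=K@q; return q[:2]/q[2]
E
python3 - <<'E'
from h import *
np.set_printoptions(precision=4,suppress=True)
for c in("scene","top"):
    snap(c,c+'0'); print(c,manip.calibration(c)["cam_to_world"][:3] if 0 else np.array(manip.calibration(c)["cam_to_world"])[:3,3])
    for q in("return_box","sill_edge","flap_lip","flap","battery","thread_reel","button_jar","darning_mushroom","yarn_cone"):
        for d in manip.landmark_of(q,c)[:2]: print(q,w(c,d["centre"]),round(d["confidence"],2))
print(manip.state())
E
```

```text
pics
scene [ 0.9029 -0.6538  1.038 ]
return_box [0.5279 0.0732 0.0028] 0.69
sill_edge [0.5105 0.0667 0.1216] 0.93
flap_lip [0.5108 0.0672 0.1226] 0.95
flap [0.5952 0.0771 0.1179] 0.75
flap [ 0.3386 -0.3176 -0.    ] 0.64
battery [0.4953 0.0141 0.1287] 0.6
thread_reel [0.4786 0.1114 0.1197] 0.43
button_jar [ 0.5694 -0.104   0.0014] 0.82
darning_mushroom [0.4934 0.0171 0.125 ] 0.3
yarn_cone [0.3208 0.3375 0.0045] 0.75
top [ 0.4735 -0.0022  1.3197]
return_box [ 0.5267  0.0661 -0.0015] 0.55
sill_edge [0.4801 0.1128 0.1203] 0.75
sill_edge [0.5066 0.0657 0.1186] 0.63
flap_lip [0.5094 0.0642 0.116 ] 0.68
flap [0.5921 0.0798 0.1152] 0.62
battery [0.4944 0.0153 0.1171] 0.6
battery [ 0.5704 -0.0984  0.0009] 0.33
thread_reel [0.4827 0.1102 0.1212] 0.44
button_jar [ 0.573  -0.099  -0.0032] 0.63
darning_mushroom [ 0.4991  0.2314 -0.0044] 0.75
yarn_cone [0.3204 0.3368 0.0015] 0.71
{'time': 1.0, 'joint_pos': array([-1.29  ,  0.0527,  1.6129,  0.    ,  1.476 , -0.119 ]), 'joint_vel': array([-0.0005,  0.0004, -0.0017, -0.0012, -0.0002,  0.001 ]), 'joint_efforts': array([ -0.0006, -39.3689, -37.0474,  -0.0003,   0.0005,   0.    ]), 'tool_pos': array([ 0.2433, -0.5757,  0.2313]), 'tool_rot': array([ 0.1404,  0.693 ,  0.1404, -0.693 ]), 'contact_force': array([-0.035 , -0.0933,  0.1106]), 'ft_torque': array([ 0.008 , -0.0345, -0.0702]), 'gripper_width': 0.9966164438367904}
```

View pics/scene0.png

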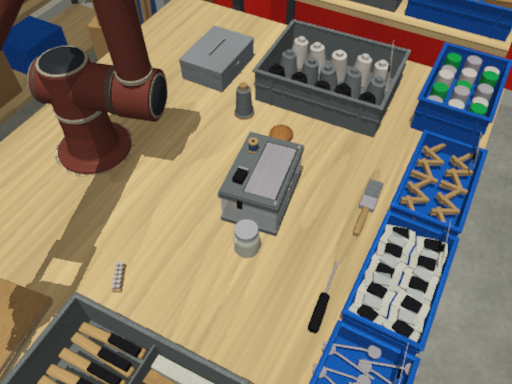

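View pics/top0.png

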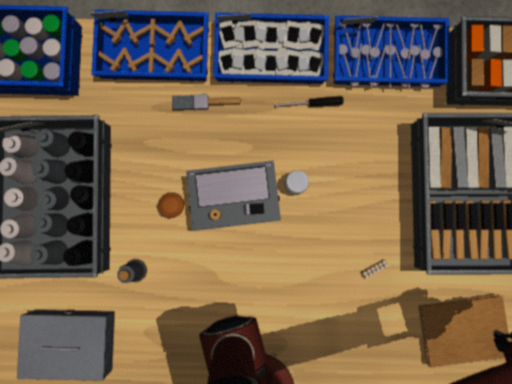

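```bash
python3 - <<'E'
import cv2
a=cv2.imread('pics/scene0.png');b=cv2.imread('pics/top0.png')
cv2.imwrite('pics/s0c.png',cv2.resize(a[120:290,40:270],None,fx=3.4,fy=3.4,interpolation=2))
cv2.imwrite('pics/t0c.png',cv2.resize(b[100:240,150:340],None,fx=4,fy=4,interpolation=2))
E
```

```text
(no output)
```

View pics/s0c.png

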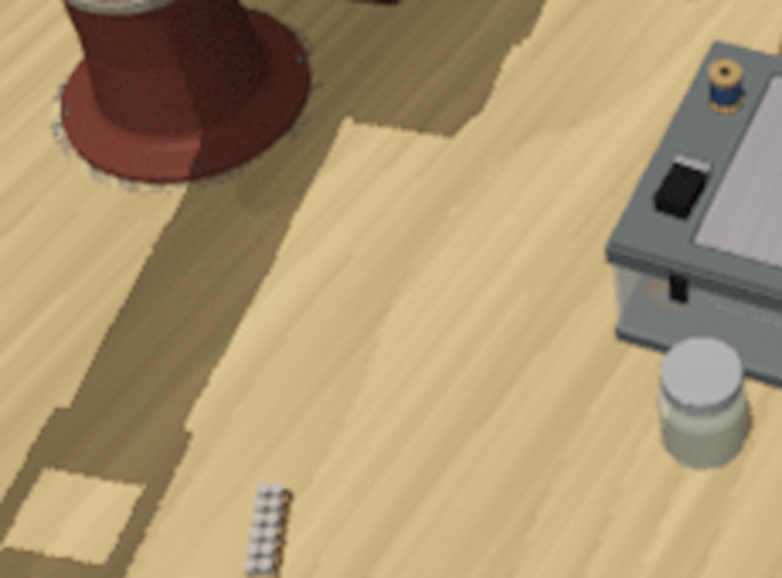

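View pics/t0c.png

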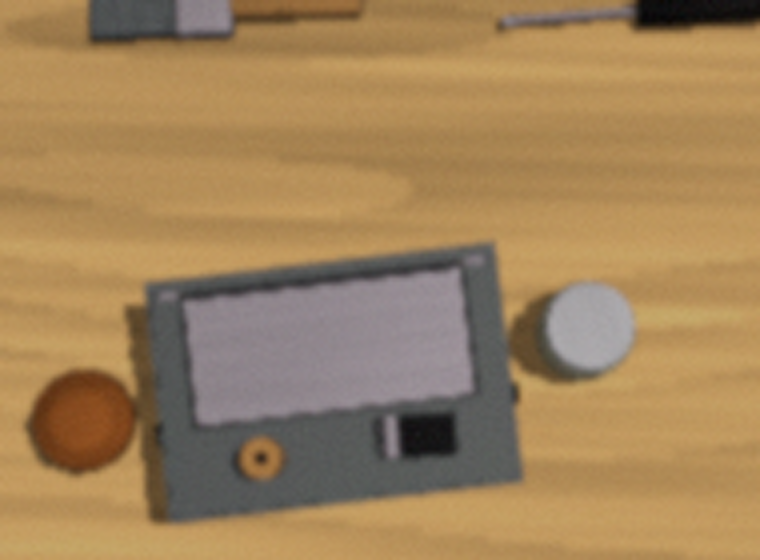

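The top view shows the lid, with the battery on the sill right of middle at about (254,209) and the reel left at (215,214). The jar is off the right side and the mushroom off the left. Next I fit the lid and battery geometry.

```bash
python3 - <<'E'
from h import *
np.set_printoptions(precision=4,suppress=True)
f=lambda L,z:np.array([ray("top",150+(u+.5)/4-.5,100+(v+.5)/4-.5,z)[:2] for u,v in L])
lid=f([(147,285),(492,243),(522,480),(167,522)],.12)
print(lid, np.linalg.norm(lid[0]-lid[1]),np.linalg.norm(lid[1]-lid[2]))
c=lid.mean(0); e=(lid[0]-lid[1]+lid[3]-lid[2]); yaw_y=np.arctan2(e[1],e[0]) # box +y or -y
ex=(lid[2]-lid[1]+lid[3]-lid[0]); print("c",c,"yaw from y",yaw_y, "ex angle",np.arctan2(ex[1],ex[0]))
# box +x points to robot(-x world); +y = rot90
th=np.arctan2(ex[1],ex[0]); th2=yaw_y-np.pi/2
print(th,th2)
for m in("battery","thread_reel","return_box","flap"):
    for cam in ("top","scene"):
        for d in manip.trace(m,cam)[:1]:
            r=d["region"].astype(np.uint8); cc=cv2.minAreaRect(cv2.findNonZero(r)); print(m,cam,round(d["confidence"],2),cc)
thm=(th+(yaw_y+np.pi/2)%(2*np.pi) )
Rb=np.array([[np.cos(th),-np.sin(th)],[np.sin(th),np.cos(th)]])
b=f([(377,417),(455,412),(458,455),(380,460)],.1375)
print("bat corners box",(b-c)@Rb)
# scene camera battery top black+silver corners
g=lambda L,z:np.array([ray("scene",40+(u+.5)/3.4-.5,120+(v+.5)/3.4-.5,z)[:2] for u,v in L])
print("scene bat box",(g([(677,155),(709,166),(690,210)],.1375)-c)@Rb, (g([(655,208),(683,217)],.12)-c)@Rb)
print("scene lid near corners box",(g([(715,42),(608,248)],.12)-c)@Rb)
print("scene flap corners box (-> +18,+-90)",(g([(693,244),(780,75)],.12)-c)@Rb)
T=R.from_quat(manip.state()["tool_rot"],scalar_first=True).as_matrix();print(T)
E
```

```text
[[ 0.5862  0.188 ]
 [ 0.6182 -0.0305]
 [ 0.4682 -0.0527]
 [ 0.4367  0.1703]] 0.22085883147502464 0.15165816723880735
c [0.5273 0.0688] yaw from y 1.713726829769243 ex angle -3.0092605367862597
-3.0092605367862597 0.1429305029743464
battery top 0.78 ((254.0, 208.0), (10.0, 18.0), 90.0)
battery scene 0.57 ((240.29718017578125, 175.6650848388672), (11.849686622619629, 19.911357879638672), 29.05460548400879)
thread_reel top 0.49 ((216.0, 214.5), (12.0, 11.0), 0.0)
thread_reel scene 0.64 ((260.2366638183594, 182.5680389404297), (70.92825317382812, 101.27944946289062), 22.380136489868164)
return_box top 0.59 ((232.9968719482422, 194.75869750976562), (61.896846771240234, 90.63526153564453), 83.34557342529297)
return_box scene 0.98 ((260.3448486328125, 181.13795471191406), (70.56423950195312, 98.78993225097656), 21.801406860351562)
flap top 0.66 ((232.11573791503906, 185.3108673095703), (34.169288635253906, 70.61790466308594), 84.05313110351562)
flap scene 0.82 ((270.9137878417969, 170.96551513671875), (34.72502899169922, 57.93694305419922), 21.801410675048828)
bat corners box [[0.0257 0.0264]
 [0.0279 0.0751]
 [0.0547 0.074 ]
 [0.0525 0.0254]]
scene bat box [[0.0515 0.0291]
 [0.0254 0.0311]
 [0.0231 0.075 ]] [[0.0537 0.0687]
 [0.0313 0.0695]]
scene lid near corners box [[ 0.0742 -0.1078]
 [ 0.0712  0.115 ]]
scene flap corners box (-> +18,+-90) [[ 0.0152  0.0905]
 [ 0.0132 -0.091 ]]
[[ 0.      0.3892 -0.9212]
 [ 0.     -0.9212 -0.3892]
 [-1.     -0.     -0.    ]]
```

```bash
cat >> h.py <<'E'
th=-3.004; U=np.array([-np.cos(th),-np.sin(th),0]); N=np.array([-U[1],U[0],0]); Z=np.array([0,0,1.])
O=np.array([.508,.0661,.12])-N*.050   # sill edge at battery's y
def adv(o):  # tip distance behind TCP (m) at opening o
    a=np.arcsin(np.sin(-.10)+(o/2)/.057); return .057*(np.cos(-.1)-np.cos(a))
def target(un,zn,phi,o):
    Rt=R.from_rotvec(N*phi).as_matrix(); X=Rt@(-Z); Y=Rt@U
    near=O+U*un+Z*zn
    t=near+Y*o/2+X*adv(o)
    M=np.column_stack([X,Y,np.cross(X,Y)]); return t,M,near,near+Y*o
def delta(un,zn,phi,o):
    s=manip.state(); t,M,n,f=target(un,zn,phi,o)
    T=R.from_quat(s["tool_rot"],scalar_first=True).as_matrix()
    d=(t-s["tool_pos"])*100; rv=R.from_matrix(M@T.T).as_rotvec()
    np.set_printoptions(precision=3,suppress=True)
    print("tcp",t,"d cm",d,"rv",rv,"far u,z mm",(f-O)@U*1e3,(f-O)[2]*1e3,"t",s["time"],"gw",s["gripper_width"],"F",s["contact_force"])
def whereami():
    s=manip.state();T=R.from_quat(s["tool_rot"],scalar_first=True).as_matrix()
    o=.085*s["gripper_width"]; 
    np.set_printoptions(precision=3,suppress=True)
    c=s["tool_pos"]-T[:,0]*adv(o)
    for k,sg in(("near",-1),("far",1)):
        p=c+sg*T[:,1]*o/2-O; print(k,"u,n,z mm",p@U*1e3,p@N*1e3,p[2]*1e3)
    print("phi",np.arctan2(-T[:,1][2],T[:,1]@U),"o",o,"t",s["time"],"F",s["contact_force"],"tcp",s["tool_pos"])
E
python3 - <<'E'
from h import *
print(U,N,O)
delta(-.042,.06,.0,.085)
delta(-.042,.06,.35,.085)
E
```

```text
[0.99054906 0.13715892 0.        ] [-0.13715892  0.99054906  0.        ] [0.51485795 0.01657255 0.12      ]
tcp [0.515 0.017 0.167] d cm [27.21  59.233 -6.449] rv [-0.    -0.     1.309] far u,z mm 42.999999999999936 60.0 t 1.4 gw 0.9978872684435004 F [-0.55   0.521 -0.291]
tcp [0.508 0.016 0.153] d cm [26.506 59.136 -7.826] rv [0.186 0.327 1.294] far u,z mm 37.84668059202721 30.85368636628663 t 1.4 gw 0.9978872684435004 F [-0.55   0.521 -0.291]
```

Emit:
{"method": "send_rows", "body": {
  "motion": [
    [[1.1, 2.5, 0, 0, 0, 0.109], [1.1, 2.5, 0, 0, 0, 0.109], [1.1, 2.5, 0, 0, 0, 0.109], [1.1, 2.5, 0, 0, 0, 0.109], [1.1, 2.5, 0, 0, 0, 0.109], [1.1, 2.5, 0, 0, 0, 0.109], [1.1, 2.5, 0, 0, 0, 0.109], [1.1, 2.5, 0, 0, 0, 0.109], [1.1, 2.5, 0, 0, 0, 0.109], [1.1, 2.5, 0, 0, 0, 0.109], [1.1, 2.5, 0, 0, 0, 0.109], [1.1, 2.5, 0, 0, 0, 0.109]]
  ],
  "fingers": 0
}}

```text
time: 2.4
tool_pos: [0.3756, -0.2745, 0.2315]
tool_rot: [0.534, 0.463, 0.534, -0.463]
contact_force: [0.7, 0.5, 0.2]
gripper_width: 0.996
```

Emit:
{"method": "send_rows", "body": {
  "motion": [
    [[1.1, 2.4, 0, 0, 0, 0], [1.1, 2.4, 0, 0, 0, 0], [1.1, 2.4, 0, 0, 0, 0], [1.1, 2.4, 0, 0, 0, 0], [1.1, 2.4, 0, 0, 0, 0], [1.1, 2.4, 0, 0, 0, 0], [1.1, 2.4, 0, 0, 0, 0], [1.1, 2.4, 0, 0, 0, 0], [1.1, 2.4, 0, 0, 0, 0], [1.1, 2.4, 0, 0, 0, 0], [1.1, 2.4, 0, 0, 0, 0], [1.1, 2.4, 0, 0, 0, 0]]
  ]
}}

```text
time: 3.4
tool_pos: [0.5077, 0.0136, 0.2315]
tool_rot: [0.533, 0.465, 0.533, -0.464]
contact_force: [0.2, -0.3, -0.4]
gripper_width: 0.999
```

```bash
python3 - <<'E'
from h import *
delta(-.042,.045,.35,.085)
whereami()
E
```

```text
tcp [0.508 0.016 0.138] d cm [ 0.065  0.204 -9.348] rv [-0.048  0.347  0.   ] far u,z mm 37.84668059202721 15.853686366286619 t 3.4 gw 0.9985083227356092 F [ 0.17  -0.271 -0.389]
near u,n,z mm -49.96632644737779 -1.9118202337314811 124.62995500836041
far u,n,z mm 34.90686147355341 -1.9486785773437374 124.67415326088458
phi -0.0005207563143498897 o 0.08487320743252678 t 3.4 F [ 0.17  -0.271 -0.389] tcp [0.508 0.014 0.232]
```

Emit:
{"method": "send_rows", "body": {
  "motion": [
    [[0.01, 0.04, -1.0, -0.008, 0.058, 0], [0.01, 0.04, -1.6, -0.008, 0.058, 0], [0.01, 0.04, -1.8, -0.008, 0.058, 0], [0.01, 0.04, -1.8, -0.008, 0.058, 0], [0.01, 0.03, -1.8, -0.008, 0.058, 0], [0.01, 0.03, -1.3, -0.008, 0.058, 0], [0, 0, 0, 0, 0, 0]]
  ]
}}

```text
time: 3.98
tool_pos: [0.5065, 0.0148, 0.1341]
tool_rot: [0.441, 0.362, 0.608, -0.552]
contact_force: [-0.0, 0.1, -0.9]
gripper_width: 0.998
```

```bash
python3 - <<'E'
from h import *
whereami()
a=snap("scene","s1");b=snap("top","t1")
cv2.imwrite('pics/s1c.png',cv2.resize(a[110:260,170:350,::-1],None,fx=4,fy=4,interpolation=2))
cv2.imwrite('pics/t1c.png',cv2.resize(b[100:240,150:340,::-1],None,fx=4,fy=4,interpolation=2))
delta(-.042,.006,.35,.085)
E
```

```text
near u,n,z mm -43.589705809378735 -0.6387059416589977 41.31215077014836
far u,n,z mm 35.858502073901285 -0.614654980649903 11.466841224886808
phi 0.3593469221306499 o 0.08486908044845354 t 3.9833 F [-0.     0.141 -0.89 ] tcp [0.507 0.015 0.134]
tcp [0.508 0.016 0.099] d cm [ 0.06   0.108 -3.866] rv [-0.    -0.002  0.   ] far u,z mm 37.84668059202721 -23.146313633713362 t 4.0833 gw 0.9956391510157402 F [0.59  0.097 0.426]
```

View pics/s1c.png

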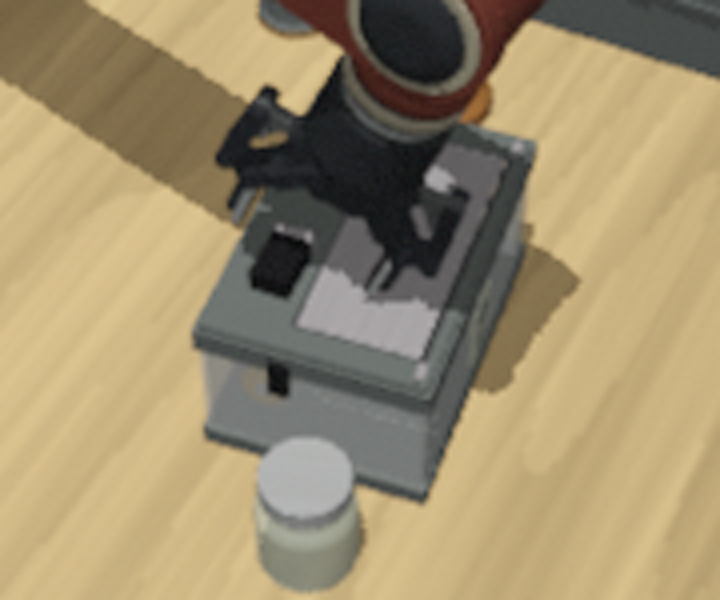

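View pics/t1c.png

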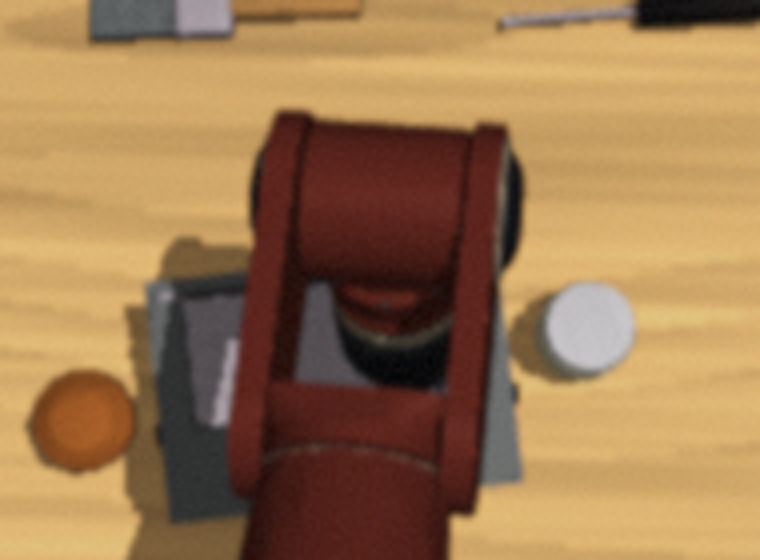

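```bash
python3 - <<'E'
from h import *
im=cv2.imread('pics/s1.png'); im=cv2.resize(im[110:260,170:350],None,fx=4,fy=4,interpolation=2)
s=manip.state();T=R.from_quat(s["tool_rot"],scalar_first=True).as_matrix()
o=.085; c=s["tool_pos"]-T[:,0]*adv(o)
def dot(p,col):
    q=(proj("scene",p)-[170,110])*4+1.5; cv2.circle(im,tuple(int(v) for v in q),3,col,-1); 
for sg in(-1,1):
    for w_ in(-.011,.011):
        for t,col in((0,(0,0,255)),(.0145,(0,255,0))): dot(c+sg*T[:,1]*(o/2+t)+T[:,2]*w_,col)
dot(s["tool_pos"],(255,0,0))
for x in(0,): dot(O,(0,255,255)); dot(O+N*.024-U*.0065,(0,255,255));dot(O+N*.024-U*.033,(0,255,255)); dot(O-N*.024-U*.0065,(0,255,255));dot(O-N*.024-U*.033,(0,255,255));dot(O-N*.04+.086*U,(255,0,255))
cv2.imwrite('pics/s1d.png',im)
E
```

```text
(no output)
```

View pics/s1d.png

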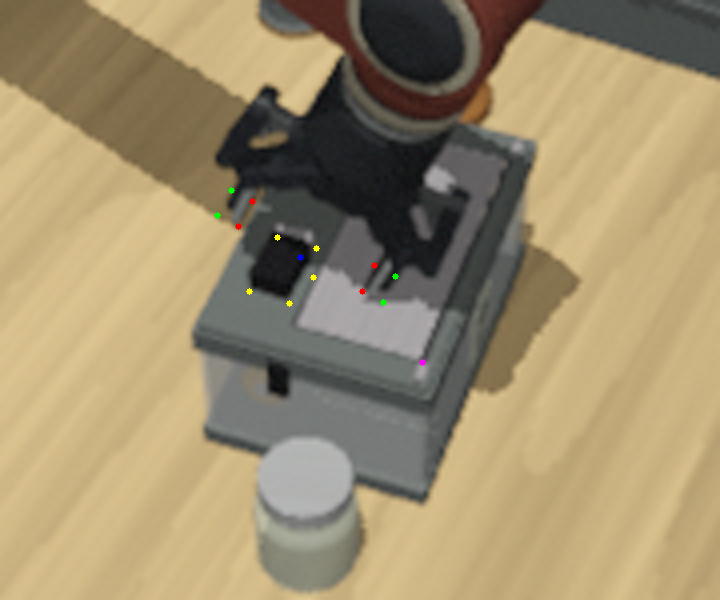

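```bash
python3 - <<'E'
from h import *
s=manip.state();T=R.from_quat(s["tool_rot"],scalar_first=True).as_matrix()
c=manip.calibration("scene");o=np.array(c["cam_to_world"])[:3,3]
for px in((432,275),(460,190),(440,262),(412,275),(232,205),(220,165)):
  for n in(-.011,.011):
    a=ray("scene",170+(px[0]-1.5)/4,110+(px[1]-1.5)/4,0); d=a-o
    p0=s["tool_pos"]+T[:,2]*n
    t=((p0-o)@T[:,2])/(d@T[:,2]); p=o+d*t; q=T.T@(p-s["tool_pos"]); print(px,n,"tool x,y mm",q[:2]*1e3,"u,z",(p-O)@U*1e3,(p-O)[2]*1e3)
E
```

```text
(432, 275) -0.011 tool x,y mm [-31.88168879  75.28219401] u,z 74.3184526935407 21.65369312870391
(432, 275) 0.011 tool x,y mm [-59.6345555   72.12548361] u,z 80.91994933002678 48.78373976433359
(460, 190) -0.011 tool x,y mm [-113.48246158   60.81914728] u,z 88.89132158672466 103.2349164044426
(460, 190) 0.011 tool x,y mm [-138.76536039   58.10021779] u,z 95.05171310940457 127.8955868972368
(440, 262) -0.011 tool x,y mm [-46.67536959  74.83189407] u,z 78.99887214635763 35.694682545505344
(440, 262) 0.011 tool x,y mm [-73.98044744  71.68881376] u,z 85.45869750517507 62.399723488704154
(412, 275) -0.011 tool x,y mm [-22.6338591  65.0483903] u,z 61.52275093924257 16.503638907981898
(412, 275) 0.011 tool x,y mm [-50.6666477   62.20144616] u,z 68.5115597460317 43.78957216207979
(232, 205) -0.011 tool x,y mm [ -0.16323889 -52.65678698] u,z -56.70903738426987 36.014664532481476
(232, 205) 0.011 tool x,y mm [-28.87618906 -51.94092163] u,z -46.141479133824255 62.710019964075435
(220, 165) -0.011 tool x,y mm [-29.78798241 -69.83634023] u,z -62.6150705663959 69.74715842644363
(220, 165) 0.011 tool x,y mm [-57.60422336 -68.60046822] u,z -51.86874302501384 95.42146744177404
```

Emit:
{"method": "send_rows", "body": {
  "motion": [
    [[0.02, 0.02, -0.4, 0, 0, 0], [0.02, 0.02, -0.4, 0, 0, 0], [0.02, 0.02, -0.4, 0, 0, 0], [0, 0.02, -0.4, 0, 0, 0], [0, 0.02, -0.4, 0, 0, 0], [0, 0, -0.4, 0, 0, 0], [0, 0, 0, 0, 0, 0]]
  ]
}}

```text
time: 4.67
tool_pos: [0.5083, 0.0155, 0.1138]
tool_rot: [0.444, 0.364, 0.606, -0.551]
contact_force: [1.4, -0.7, 1.2]
gripper_width: 0.996
```

```bash
cat >> h.py <<'E'
def look(nm):
    a=snap("scene",nm); im=cv2.resize(np.ascontiguousarray(a[110:260,170:350,::-1]),None,fx=4,fy=4,interpolation=2)
    s=manip.state();T=R.from_quat(s["tool_rot"],scalar_first=True).as_matrix()
    o=.085*s["gripper_width"]; c=s["tool_pos"]-T[:,0]*adv(o)
    for sg in(-1,1):
        q=(proj("scene",c+sg*T[:,1]*o/2)-[170,110])*4+1.5; cv2.circle(im,tuple(int(v) for v in q),2,(0,0,255),-1)
    cv2.imwrite('pics/'+nm+'c.png',im)
E
python3 - <<'E'
from h import *
whereami();look("s2");delta(-.042,.006,.35,.085)
E
```

```text
near u,n,z mm -41.91121514599984 -0.12047952475367381 20.673518860469752
far u,n,z mm 37.60072592294884 -0.1665107639065311 -8.488651353652413
phi 0.351531173305018 o 0.08469110380095643 t 4.6667 F [ 1.392 -0.676  1.233] tcp [0.508 0.016 0.114]
tcp [0.508 0.016 0.099] d cm [ 0.     0.017 -1.51 ] rv [ 0.    -0.002  0.001] far u,z mm 37.84668059202721 -23.146313633713362 t 4.7167 gw 1.000638314205073 F [-0.41  -0.374  1.917]
```

View pics/s2c.png

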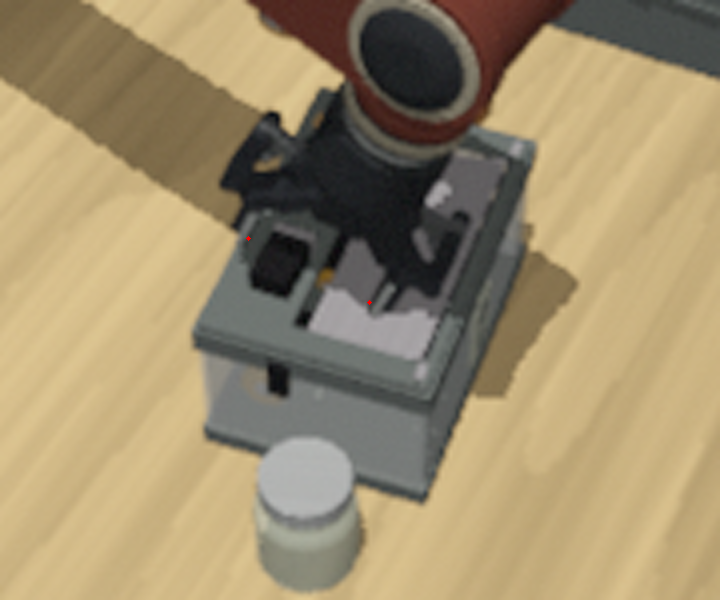

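The picture shows the flap starting to open, with the far fingertip at about (370,303) in the crop. The battery at (280,265) has not moved. I'll go on down.

Emit:
{"method": "send_rows", "body": {
  "motion": [
    [[0, 0, -0.3, 0, 0, 0], [0, 0, -0.3, 0, 0, 0], [0, 0, -0.3, 0, 0, 0], [0, 0, -0.3, 0, 0, 0], [0, 0, -0.3, 0, 0, 0], [0, 0, 0, 0, 0, 0]]
  ]
}}

```text
time: 5.22
tool_pos: [0.5079, 0.0155, 0.0985]
tool_rot: [0.443, 0.364, 0.606, -0.551]
contact_force: [0.1, 0.3, 2.6]
gripper_width: 1.0
```

```bash
python3 - <<'E'
from h import *
whereami();look("s3")
for a in [(-.036,.006,.36,.080),(-.03,.006,.38,.075),(-.02,.006,.42,.068),(-.01,.006,.46,.062),(0,.006,.5,.056),(.01,.005,.53,.05)]:print(a);delta(*a)
E
```

```text
near u,n,z mm -42.34579675223004 -0.04982612237417805 5.550750202702792
far u,n,z mm 37.448250497279105 -0.08604016071583943 -23.831043558043717
phi 0.3528136794670435 o 0.08503164759377838 t 5.2167 F [0.109 0.285 2.592] tcp [0.508 0.016 0.098]
(-0.036, 0.006, 0.36, 0.08)
tcp [0.512 0.016 0.101] d cm [0.45  0.073 0.267] rv [-0.001  0.007  0.001] far u,z mm 38.87174589423478 -22.181938662007198 t 5.2667 gw 1.001013043994222 F [-1.512 -0.536  1.924]
(-0.03, 0.006, 0.38, 0.075)
tcp [0.516 0.017 0.103] d cm [0.83  0.126 0.459] rv [-0.004  0.027  0.001] far u,z mm 39.64984766823832 -21.819035205973698 t 5.2667 gw 1.001013043994222 F [-1.512 -0.536  1.924]
(-0.02, 0.006, 0.42, 0.068)
tcp [0.523 0.018 0.106] d cm [1.5   0.219 0.677] rv [-0.009  0.066  0.001] far u,z mm 42.090047941237 -21.727710808050762 t 5.2667 gw 1.001013043994222 F [-1.512 -0.536  1.924]
(-0.01, 0.006, 0.46, 0.062)
tcp [0.53  0.019 0.107] d cm [2.211 0.317 0.843] rv [-0.015  0.106  0.001] far u,z mm 45.555254846582564 -21.524782631862223 t 5.2667 gw 1.001013043994222 F [-1.512 -0.536  1.924]
(0, 0.006, 0.5, 0.056)
tcp [0.537 0.02  0.109] d cm [2.93  0.417 1.008] rv [-0.02   0.146  0.001] far u,z mm 49.14462346586086 -20.84783016183536 t 5.2667 gw 1.001013043994222 F [-1.512 -0.536  1.924]
(0.01, 0.005, 0.53, 0.05)
tcp [0.545 0.021 0.11 ] d cm [3.671 0.519 1.094] rv [-0.024  0.175  0.001] far u,z mm 53.14035352573811 -20.27666706024234 t 5.2667 gw 1.001013043994222 F [-1.512 -0.536  1.924]
```

View pics/s3c.png

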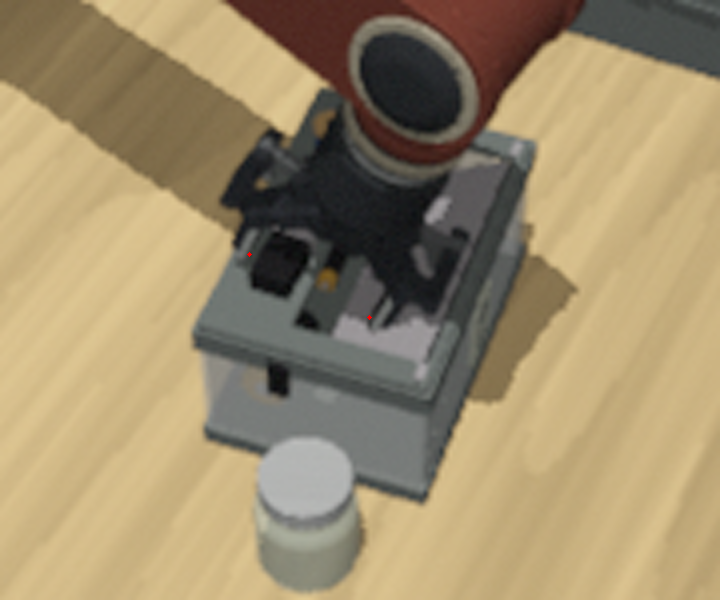

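Emit:
{"method": "send_rows", "body": {
  "motion": [
    [[0.25, 0.04, 0.25, 0, 0.01, 0], [0.25, 0.04, 0.15, 0, 0.01, 0], [0.25, 0.04, 0.06, 0, 0.007, 0], [0, 0, 0, 0, 0, 0]]
  ],
  "fingers": 0.12
}}

```text
time: 5.6
tool_pos: [0.5162, 0.0168, 0.1038]
tool_rot: [0.435, 0.356, 0.612, -0.556]
contact_force: [-1.6, 0.1, 2.7]
gripper_width: 0.882
```

```bash
python3 - <<'E'
from h import *
whereami();look("s4")
for a in [(-.02,.006,.42,.068),(-.01,.006,.46,.062)]:print(a);delta(*a)
E
```

```text
near u,n,z mm -29.977019717336063 -0.05635323477047578 6.412513875050097
far u,n,z mm 39.6402398213934 0.013652142224978183 -21.34696881133112
phi 0.3794233746972351 o 0.07494769246248431 t 5.6 F [-1.566  0.063  2.72 ] tcp [0.516 0.017 0.104]
(-0.02, 0.006, 0.42, 0.068)
tcp [0.523 0.018 0.106] d cm [0.67  0.095 0.176] rv [-0.009  0.04   0.001] far u,z mm 42.090047941237 -21.727710808050762 t 5.65 gw 0.8840274756397959 F [-1.066 -0.675  1.075]
(-0.01, 0.006, 0.46, 0.062)
tcp [0.53  0.019 0.107] d cm [1.382 0.193 0.342] rv [-0.015  0.08   0.001] far u,z mm 45.555254846582564 -21.524782631862223 t 5.65 gw 0.8840274756397959 F [-1.066 -0.675  1.075]
```

View pics/s4c.png

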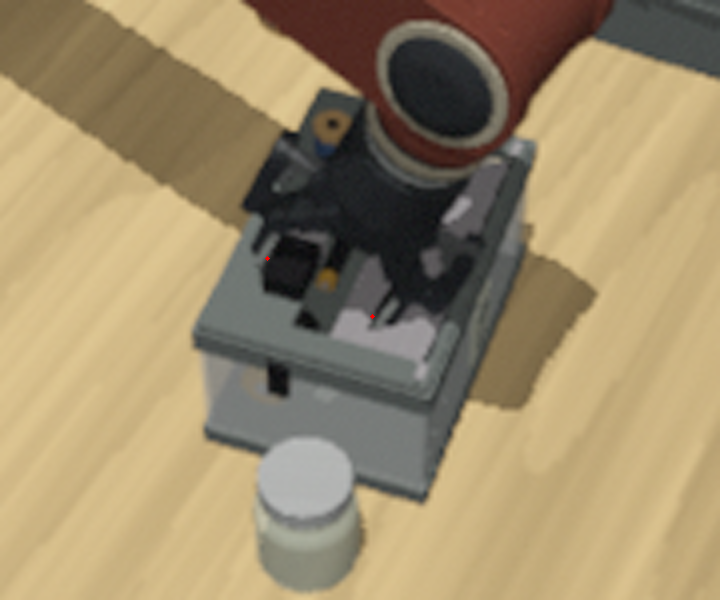

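Emit:
{"method": "send_rows", "body": {
  "motion": [
    [[0.3, 0.04, 0.12, -0.003, 0.018, 0], [0.3, 0.04, 0.08, -0.003, 0.018, 0], [0.3, 0.04, 0.06, -0.003, 0.018, 0], [0.3, 0.04, 0.05, -0.003, 0.018, 0], [0.18, 0.03, 0.03, -0.003, 0.008, 0], [0, 0, 0, 0, 0, 0]]
  ],
  "fingers": 0.27
}}

```text
time: 6.15
tool_pos: [0.53, 0.0185, 0.1075]
tool_rot: [0.413, 0.331, 0.625, -0.574]
contact_force: [-0.9, -0.9, 3.1]
gripper_width: 0.728
```

```bash
python3 - <<'E'
from h import *
whereami();look("s5")
for a in [(.0,.006,.53,.060),(.006,.006,.53,.056),(.012,.006,.54,.053)]:print(a);delta(*a)
E
```

```text
near u,n,z mm -9.941562103719539 -0.13145378132527558 6.284828442360252
far u,n,z mm 45.537015846759104 -0.19247249052295973 -21.213320963530123
phi 0.4601643391679696 o 0.06191950060715012 t 6.15 F [-0.879 -0.898  3.098] tcp [0.53  0.019 0.107]
(0.0, 0.006, 0.53, 0.06)
tcp [0.538 0.02  0.106] d cm [ 0.765  0.113 -0.077] rv [-0.009  0.071  0.001] far u,z mm 51.7684242308857 -24.33200047229081 t 6.2 gw 0.7275333736681731 F [ 0.027  0.191 -0.425]
(0.006, 0.006, 0.53, 0.056)
tcp [0.543 0.02  0.108] d cm [1.233 0.178 0.102] rv [-0.009  0.071  0.001] far u,z mm 54.31719594882664 -22.30986710747142 t 6.2 gw 0.7275333736681731 F [ 0.027  0.191 -0.425]
(0.012, 0.006, 0.54, 0.053)
tcp [0.547 0.021 0.109] d cm [1.714 0.244 0.21 ] rv [-0.011  0.081  0.001] far u,z mm 57.458560112282704 -21.249207557614987 t 6.2 gw 0.7275333736681731 F [ 0.027  0.191 -0.425]
```

View pics/s5c.png

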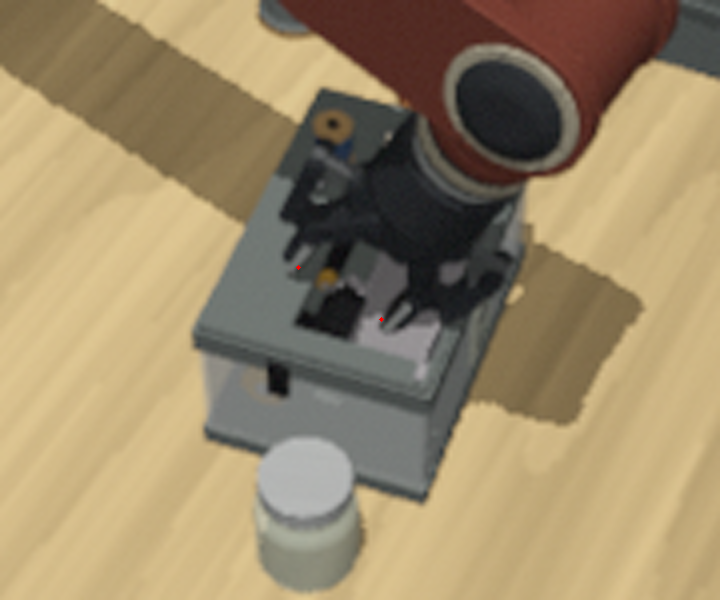

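The battery has gone over the edge and shows in the gap at about (335,305) in the crop. I need to know whether it dropped or is held on the flap.

```bash
python3 - <<'E'
from h import *
look("s6"); a=cv2.imread('pics/s6.png'); cv2.imwrite('pics/s6z.png',cv2.resize(a[165:225,220:290],None,fx=9,fy=9,interpolation=2))
for c in("scene",):
    for d in manip.landmark_of("battery",c)[:3]: print((w(c,d["centre"])-O)@np.array([U,N,Z]).T*1e3,d["confidence"])
    for d in manip.landmark_of("flap_lip",c)[:1]: print((w(c,d["centre"])-O)@np.array([U,N,Z]).T*1e3,d["confidence"])
whereami()
E
```

```text
[  3.7332361    0.87916579 -49.16658363] 0.44
[ 23.37215475  51.78220268 -49.81751402] 0.54
near u,n,z mm -10.040145924647588 -0.0545509433568234 6.290840699727212
far u,n,z mm 45.562758417260454 -0.11301640489619069 -21.154555618753346
phi 0.4585116605352217 o 0.06200754928671209 t 6.35 F [-0.142 -0.573  3.058] tcp [0.53  0.019 0.108]
```

View pics/s6z.png

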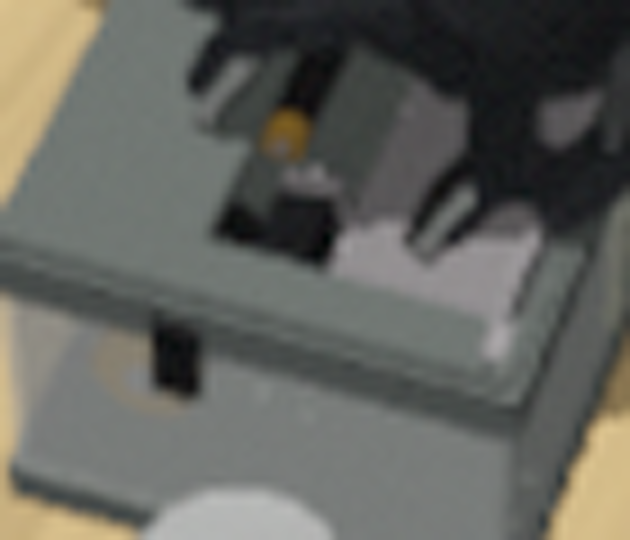

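Emit:
{"method": "send_rows", "body": {
  "motion": [
    [[0.2, 0.03, 0, -0.003, 0.018, 0], [0.2, 0.03, 0, -0.003, 0.018, 0], [0.2, 0.03, -0.04, -0.003, 0.018, 0], [0.17, 0.02, -0.04, 0, 0.017, 0], [0, 0, 0, 0, 0, 0], [0, 0, 0, 0, 0, 0]]
  ],
  "fingers": 0.29
}}

```text
time: 6.85
tool_pos: [0.5361, 0.0196, 0.1063]
tool_rot: [0.39, 0.307, 0.637, -0.589]
contact_force: [-8.3, -2.0, 5.7]
gripper_width: 0.711
```

```bash
python3 - <<'E'
from h import *
look("s7"); a=cv2.imread('pics/s7.png'); cv2.imwrite('pics/s7z.png',cv2.resize(a[165:225,220:290],None,fx=9,fy=9,interpolation=2))
for c in("scene",):
  for q in("battery","flap_lip","thread_reel"):
    for d in manip.landmark_of(q,c)[:3]: print(q,(w(c,d["centre"])-O)@np.array([U,N,Z]).T*1e3,d["confidence"])
whereami()
E
```

```text
battery [87.71267511 52.77438952  0.19331486] 0.68
flap_lip [ 295.01600178  102.99882639 -121.09533545] 0.65
flap_lip [ 31.45667355  51.09048758 -61.47650566] 0.55
thread_reel [-20.30332424  96.44912924   0.16176375] 0.51
near u,n,z mm -1.8233522408108314 0.0815577938745538 6.206095934723016
far u,n,z mm 50.03796871354514 0.05204681613018265 -24.66563803149012
phi 0.5369377947960674 o 0.060354464955868596 t 7.05 F [-7.791 -1.563  4.391] tcp [0.536 0.02  0.106]
```

View pics/s7z.png

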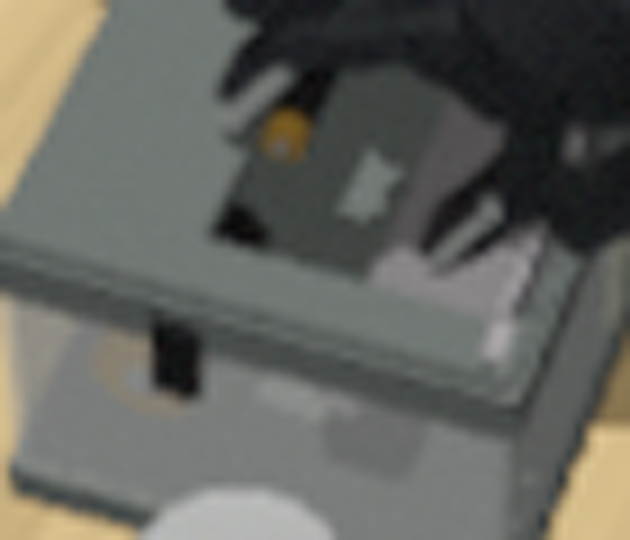

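The gap is now empty. Through the clear side a dark shape shows on the box floor at about (370,445) in the zoom, and the reel is unmoved. I'll back off from the hinge side a little, then lift straight up.

Emit:
{"method": "send_rows", "body": {
  "motion": [
    [[-0.2, -0.03, 0, 0, 0, 0], [-0.2, -0.03, 0, 0, 0, 0], [-0.1, -0.01, 0.2, 0, 0, 0], [0, 0, 0.5, 0, 0, 0], [0, 0, 0.7, 0, 0, 0], [0, 0, 0.7, 0, 0, 0], [0, 0, 0.7, 0, 0, 0], [0, 0, 0.7, 0, 0, 0], [0, 0, 1, 0, 0, 0], [0, 0, 1.5, 0, 0, 0], [0, 0, 2, 0, 0, 0], [0, 0, 2, 0, 0, 0]]
  ]
}}

```text
time: 8.05
tool_pos: [0.5325, 0.019, 0.2081]
tool_rot: [0.392, 0.309, 0.636, -0.588]
contact_force: [0.6, -0.3, -0.6]
gripper_width: 0.713
```

Emit:
{"method": "send_rows", "body": {
  "motion": [
    [[-1, -2, 1, 0, 0, 0], [-1, -3, 1, 0, 0, 0], [-1, -3, 0, 0, 0, 0], [-1, -3, 0, 0, 0, 0], [-1, -3, 0, 0, 0, 0], [-1, -3, 0, 0, 0, 0], [-1, -3, 0, 0, 0, 0], [-1, -3, 0, 0, 0, 0], [-1, -3, 0, 0, 0, 0], [-1, -3, 0, 0, 0, 0], [0, 0, 0, 0, 0, 0], [0, 0, 0, 0, 0, 0]]
  ]
}}

```text
time: 9.05
tool_pos: [0.4322, -0.2721, 0.2277]
tool_rot: [0.392, 0.31, 0.635, -0.589]
contact_force: [-0.1, -0.3, 0.0]
gripper_width: 0.71
```

```bash
python3 - <<'E'
from h import *
a=snap("scene","s8");b=snap("top","t8")
cv2.imwrite('pics/s8c.png',cv2.resize(a[110:260,170:350,::-1],None,fx=4,fy=4,interpolation=2))
cv2.imwrite('pics/t8c.png',cv2.resize(b[80:300,90:400,::-1],None,fx=2.5,fy=2.5,interpolation=2))
for c in("scene","top"):
  for q in("battery","flap_lip","thread_reel","button_jar","darning_mushroom","yarn_cone"):
    for d in manip.landmark_of(q,c)[:2]: print(c,q,w(c,d["centre"]),(w(c,d["centre"])-O)@np.array([U,N,Z]).T*1e3,d["confidence"])
whereami()
E
```

```text
scene flap_lip [0.51271641 0.07121704 0.12426222] [ 5.37368004 54.42178434  4.26221893] 0.85
scene thread_reel [ 0.79650166 -0.12984533  0.00129884] [ 258.8993931  -183.66403921 -118.70116357] 0.61
scene thread_reel [0.47744486 0.10953247 0.11978831] [-24.30921832  97.21290172  -0.21168527] 0.42
scene button_jar [ 0.57231418 -0.10192279  0.0029381 ] [  40.66052548 -125.25608179 -117.06190464] 0.95
scene yarn_cone [0.32114318 0.33429536 0.00506042] [-148.30545943  341.28973835 -114.9395808 ] 0.9
scene yarn_cone [7.95172936e-01 1.59168004e-01 5.73588109e-04] [ 297.22398718  102.8000938  -119.42641189] 0.66
top darning_mushroom [ 0.49811298  0.22907814 -0.0027165 ] [  12.56032533  212.7939376  -122.7164981 ] 0.82
top yarn_cone [ 3.21160665e-01  3.36836918e-01 -1.46467231e-04] [-147.93954349  343.80488009 -120.14646723] 0.57
near u,n,z mm -144.28404162530387 -273.4474086648169 126.16103553821442
far u,n,z mm -92.4438966460035 -273.4602765188559 95.72148638136261
phi 0.5309404531825913 o 0.06011627857684591 t 9.75 F [ 0.794  0.995 -0.083] tcp [ 0.433 -0.271  0.226]
```

View pics/s8c.png

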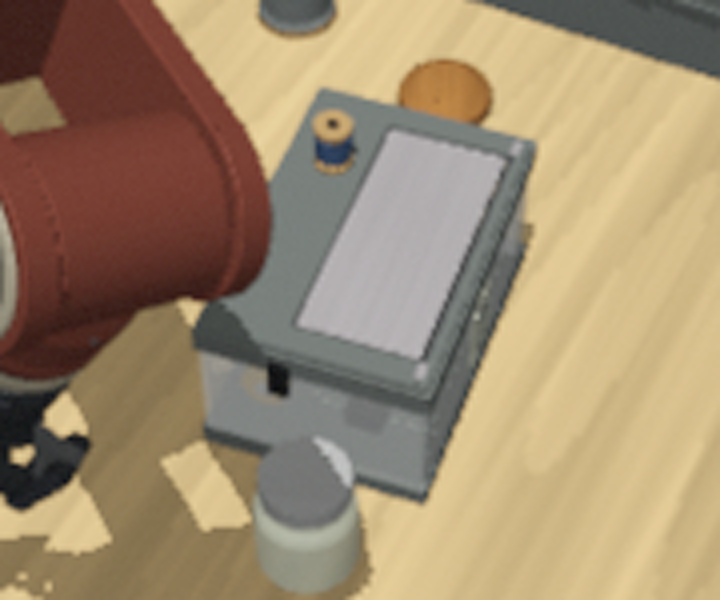

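View pics/t8c.png

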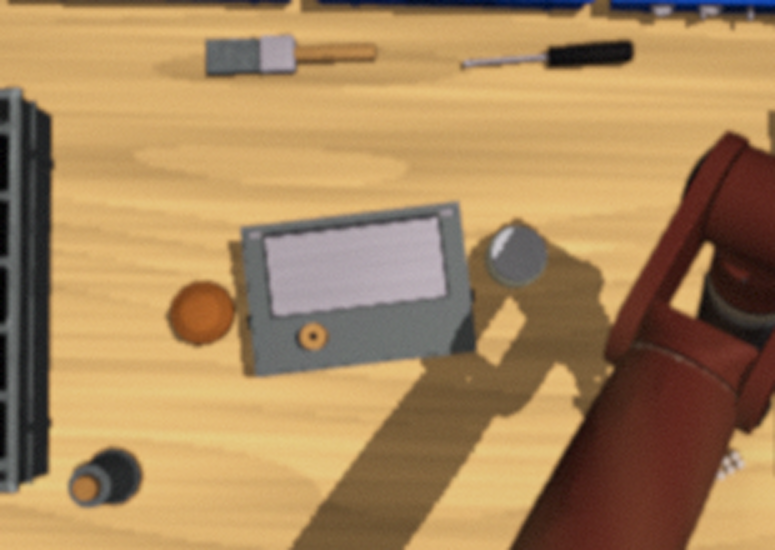

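The flap is shut flush with the lid and the sill holds only the reel. The battery shows faintly through the clear side at about (368,412) in the crop, and the other wares are where they were. I'm handing in.

```bash
python3 - <<'E'
from plant import manip
print(manip.job_done())
E
```

```text
the job is handed in; nothing more can be done
None
```

The battery is in the box, the flap has shut, and I handed the job in at about 10 s on the robot's clock; the hand-in reports no verdict.

**What I did:** I set the jaws along the box's x axis and tilted the hand 0.35 rad. The far finger pressed the flap about 24 mm below the lid while the near finger stood just behind the battery. I then closed the fingers part way while moving the hand forward, so the near finger pushed the battery over the edge with the flap held down. The battery caught for a moment between the flap's lip and the sill edge. Pressing the flap further down let it drop, and I then backed off and lifted clear.

**Last checks:**
- **Flap:** it looks flush with the lid in both pictures. The network put the lip 4 mm above lid level, which is within its error.
- **Battery:** it is gone from the sill, and a dark shape shows through the clear side of the box. The network no longer finds it, so its resting place rests on the picture alone.
- **Other wares:** the reel, jar, mushroom and yarn cone are within about 5 mm of their first readings. I checked the clothes brush and screwdriver by eye only. The nail brush is partly hidden by the arm in the last picture, but the hand never went near it on the counter.
- **Robot:** the hand is clear of everything.

**Least certain:** during the last, deeper press there was a sideways force of about 8 N, probably a finger's outer joint against the hinge bar. I could not measure the finger-to-flap force on its own while the battery dropped. The flap was still well down then, with about 5 N upward on the tool.

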